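# Fish the memory stick out from under the riser with the bent rod

### The arm

A 6-joint arm with a two-finger parallel gripper is mounted at the origin on a cart in front of the work surface, level with it; the furniture and walls round the work are solid. World frame = base frame: x ahead of the robot, y to its left, z up, the work surface at z = 0. Lengths are in mm, angles in rad, forces in N, time in s.
With the tool pointing down it reaches from about 225 to 875 mm from the base axis. Payload 3.4 kg.
Tool frame: the origin (TCP) lies at the very end of the fingers, on their centre line; the grasp point (between the pads) lies 19 mm behind it; z points along the fingers, y is the line along which they close (so a half turn about z gives the same grasp; the last joint's range is limited). The gripper opens to 85 mm and grips with 20 to 120 N. Pads are 22 mm wide; open, the fingers measure 114 mm over their backs; the gripper's body (76 mm by 85 mm) begins 54 mm behind the grasp point. The pads swing forward as they close: fully open they stand 13 mm farther back than shut.
Start: joints at [-1.222, 0.276, 1.505, -0, 1.361, -0.121], TCP at [260.312, -512.738, 231.328] pointing down, gripper open.
Joint ranges: [-2.89, 2.89], [-0.75, 2.08], [0.22, 2.7], [-1.18, 4.32], [0.11, 2.71], [-2.7, 2.7]. Speed limits (rad/s): [2.57, 2.57, 3.14, 3.14, 3.14, 3.14].

### API

Orientations are given as a rotation vector (axis times angle).
In Python, from rig import ctrl gives the robot as it stands. The module is installed in compiled form; this text tells all that it offers.
- The arm moves only by the tool drive_tool, never from a script. Its argument "plan" is a list of rows, each a list of 6 numbers: the shift along the world's x, y, z in cm, then the turn, a rotation vector about the world's x, y, z in rad. In form: [[x, y, z, wx, wy, wz], ...]. A call has exactly 5 rows; each row is the pose to reach, as a shift and turn from the pose commanded when the call began; what a row does not reach only later rows make up. A row lasts 1/10 s, in which the tool goes at most 50 mm and 8.59 degrees, less where a joint would pass 70% of its speed; a pose out of reach is approached as far as the arm can. A call with a gripper value outside its range is refused whole. "gripper" is the finger opening in cm, from 0 to 8.54, set as the call begins (left out, the last holds). The fingers move at their own pace and stop on an object; "squeeze" is the grip in N (left out, the last holds). Time passes only in rows, so rows that repeat a pose let the fingers close, or fill a call up. It gives the time, the measured TCP pose, the force, the opening and the grip force at its end, in the units of the state.
- ctrl.get_state(): the state, without advancing time (a new reading comes with each control period).
- ctrl.get_image(name): name is "scene" or "top" or "wrist"; returns the picture (420x560x3 uint8, blue, green, red); there is no depth.
- ctrl.get_calibration(name): a dict with "intrinsics" (3x3 intrinsics, pixels), "R" (3x3) and "t" (3): a world point X has camera coordinates R X + t. Camera axes: x right, y down, z forward; pixel columns grow to the right and rows downward; lengths in mm; the calibration is good to about 2 mm. A picture is of the moment at which its call begins: read the wrist's pose just before it. get_calibration takes no time and is no camera call; for the wrist camera it gives the pose at the moment of the call.
- ctrl.finish_job(): hands the job in; it is judged then, once.
Trained networks look in the newest picture that a camera, given by its name, has taken for a name from the list of things; names that differ only in an ending like _2 or _b are one class to them, and where a whole thing is asked for, a point or a joint stands for the part that bears it (a point fixed in the world has none). Each returns a list of dicts, best first, with "confidence" (0 to 1); they miss things now and then, are a little off and sometimes report something else, mostly with a low value. They report only what shows in the picture. A call takes as long as a camera call.
- ctrl.search_frame(thing, camera): "bbox" ([centre column, centre row, width, height] in pixels, round what is visible of it).
- ctrl.regions_of(thing, camera): "region" (420x560 bool, what is visible of it) and "bbox" ([centre column, centre row, width, height] in pixels, round what is visible of it).
The state is a dict: "t": time; "qpos": joint angles; "joint_vel": joint speeds; "joint_efforts": joint torques, N m; "tcp_pos": TCP position; "ee_rot": TCP orientation; "contact_force": force on the tool from outside, world axes, zero at the start; "ft_torque": the same for the moment, N m; "opening": finger opening in mm; "grasp_force": force on a finger pad.
Only numpy, scipy, OpenCV 4.12 (cv2) and the standard library are available. Lean on these libraries where they do the work, as an engineer would, in place of code of your own. Each camera call takes 0.05 s, during which the arm holds its last target. There are 200 camera calls.

### The job

A memory stick has slid to the back of the narrow gap under the clear riser. Take the bent rod from its rest, reach in over the stick, press the rod's rubber tip on the stick lightly (its shell cracks above 15 N) and draw it out until it lies flat on the mat wholly in front of the riser; do not ram the riser or its mat with the rod. Then set the rod back upright in its rest as it was, and leave the other things where they are.

Things in the scene. Friction and masses are not known exactly. Their poses are not given: they have to be found in the camera images.
- stick_mid (a point): Centre of the dropped memory stick, a dark flat bar 51 x 17 x 8 mm (30 g), flat on the mat under the riser; its top is 4 mm above this point. Its y axis is its long axis, at the start about along the riser's x. Its back end is within 5 mm of the gap's back wall: the tip does not fit behind it.
- riser_mouth (a point): Middle of the mouth of the gap under the clear acrylic riser, at the level of the mat's top (6 mm over the worktop); x points into the gap, z up. The fixed riser is 150 wide (y), 110 deep (x); its gap is 30 high, 138 wide, 104 mm deep to a back wall, its top 36 mm above the mat.
- hook_grip (a point): Middle of the bent rod's black upright handle (14 x 14 mm square, 28 mm above and 30 mm below this point). Rod axes: z up the handle, x along the foot. Below the handle: a steel collar plate 36 x 32 x 6 mm (underside 38 mm below this point), then a 5.6 mm round shank, bent at its foot end to run level along +x.
- hook_tip (a point): Centre of the underside of the rod's rubber tip, a 9 mm round pad pointing down at the end of the foot: 85 mm along the rod's x from the shank's axis, 110 mm below the grip point. The top of the 5.6 mm foot is 13 mm above this underside.
- hook_collar (a point): Point on the rod's axis at the underside of its collar: 38 mm below the grip point, 72 mm above the tip's underside.
- rest_seat (a point): Seat of the rod's fixed aluminium rest, 84 mm above the worktop, level with the tops of its two upright cheeks (44 mm long in x, 12 thick, 16 apart, open channel along x between them). The rod hangs in the channel: collar on the cheeks, axis through this point, foot along +x; it lifts straight up and goes straight down.
- jar_a: small dark jar with a grey lid, 40 mm across and 35 mm high, on the riser's top near the back at its left; origin at the centre of its underside. Leave it.
- jar_b: small green jar with a white lid, 38 mm across and 37 mm high, on the riser's top near the back at its right; origin at the centre of its underside. Leave it.
- spudger_a: black flat spudger, 150 x 10 x 8 mm, lying on the blue repair mat near the robot; origin at the centre of its underside. Leave it.
- driver_a: precision screwdriver, 151 x 14 x 14 mm, lying on the worktop between riser and rest; origin at the centre of its underside. Leave it.
- riser: The fixed riser and the grey 6 mm rubber mat under it; origin 6 mm below the mouth point, same axes. The mat reaches from x = -140 to +120 mm, 95 mm to either side. Mat and stick are hard: pressing grows some 20 to 40 N per mm. The mat drags on the stick (friction 0.7), the rubber tip grips it better (1.3): a press of 3 to 8 N carries it along.
- hook: The bent rod as a whole, 0.12 kg; origin on the shank's axis at the level of the tip's underside.
- stick: The memory stick as a whole; origin at the centre of its underside.

How it is judged (in metres and radians):
On the way, in this order (a step that is already met when the one before it is completed fails the run):
1. the rod's tip presses on the stick in the gap (contact force between hook and stick above 0.5 N and x of stick_mid in the frame of riser_mouth above 0.03 m), for 0.1 s.
2. the stick is drawn out wholly in front of the riser (x of stick_mid in the frame of riser_mouth below -0.028 m), for 0.2 s.
At the end, for the whole second after the job is handed in: The stick lies flat (0.15 rad) and still on the mat, wholly before the riser's mouth (centre 28 to 140 mm out, within 95 mm of its middle line); the rod stands still and upright (0.12 rad) in its rest, collar within 10 mm of the seat, foot along the rest's +x (0.35 rad) (x of stick_mid in the frame of riser_mouth between -0.14 and -0.028 m and y of stick_mid in the frame of riser_mouth between -0.095 and 0.095 m and z of stick_mid in the frame of riser_mouth below 0.009 m and angle between stick_mid's own z axis and vertical below 0.15 rad and linear speed of each of stick, hook below 0.02 m/s and horizontal distance between hook_collar and rest_seat below 0.01 m and distance between hook_collar and rest_seat below 0.011 m and angle between hook_collar's own z axis and vertical below 0.12 rad and angle between the x axis of hook_collar and the x axis of rest_seat, either way round below 0.35 rad and x of hook_tip in the frame of rest_seat above 0.05 m); the robot touches nothing.
It fails at once if the rod presses the stick with more than 15 N (contact force between hook and stick above 15 N).
It fails at once if the rod or the robot rams the riser or its mat with more than 20 N (contact force between any of hook, the arm, the fingers and riser above 20 N).
It fails at once if another thing is moved by more than 20 mm (distance of any of jar_a, jar_b, spudger_a, driver_a from where it was at the start of the episode above 0.02 m).
It also fails if it takes over 64 s, if anything falls off the work surface, if the arm or the gripper's body presses on something with over 40 N, if the wrist force passes 120 N, or if a joint passes its speed limit or range.

## Working session

There is one attempt and no reset: what is moved stays moved. The work goes in short steps, Python scripts to look and compute and a tool call to move; the robot and the scene stay as the last step left them, time stands still between calls to the robot, and variables do not carry over. Pictures are saved under pics/ and viewed, at most 12 in all, crops included, and the job is handed in when it is done.

Besides the shell and the picture viewer there is one more tool, called after "Request:" by a JSON object that holds its "name" and its "arguments". drive_tool: Moves the arm, as the interface text tells. Its arguments: {"type":"object","properties":{"plan":{"type":"array"},"gripper":{"type":"number"},"squeeze":{"type":"number"}},"required":["plan"]}

```bash
mkdir -p pics; python3 - <<'E'
from rig import ctrl
import cv2,numpy as np
s=ctrl.get_state();print({k:np.round(v,3) for k,v in s.items()})
for c in("scene","top"):
    cv2.imwrite(f"pics/{c}0.png",ctrl.get_image(c))
    k=ctrl.get_calibration(c);print(c,np.round(k["intrinsics"],1).tolist(),np.round(k["R"],3).tolist(),np.round(k["t"],1))
    for n in("stick","riser","hook","rest_seat","hook_grip","hook_tip","driver_a","spudger_a","jar_a"):
        try: print(n,[(np.round(d["bbox"],1).tolist(),round(d["confidence"],2)) for d in ctrl.search_frame(n,c)[:3]])
        except Exception as e: print(n,e)
E
```

```text
{'t': np.float64(0.0), 'qpos': array([-1.222,  0.277,  1.506, -0.   ,  1.361, -0.121]), 'joint_vel': array([ 0.001, -0.001, -0.   , -0.   ,  0.001,  0.   ]), 'joint_efforts': array([ 3.0000e-03, -4.1677e+01, -2.4580e+01, -0.0000e+00,  1.1000e-02,
        0.0000e+00]), 'tcp_pos': array([ 260.139, -512.198,  230.423]), 'ee_rot': array([-3.054, -0.731,  0.   ]), 'contact_force': array([-0.208, -0.174, -0.839]), 'ft_torque': array([-0.026, -0.042, -0.02 ]), 'grasp_force': np.float64(0.0), 'opening': np.float64(85.351)}
scene [[437.9, 0.0, 281.9], [0.0, 437.9, 211.9], [0.0, 0.0, 1.0]] [[-0.781, -0.624, -0.013], [-0.313, 0.41, -0.856], [0.54, -0.665, -0.516]] [353.8 259.7 743.6]
stick []
riser [([232.0, 251.0, 129.2, 77.4], 0.94)]
hook [([324.4, 177.6, 36.0, 37.9], 0.83)]
rest_seat [([334.9, 199.1, 34.2, 34.8], 0.88)]
hook_grip [([326.1, 178.1, 36.1, 43.1], 0.56), ([249.6, 203.2, 22.2, 24.3], 0.43), ([229.3, 250.8, 127.2, 76.2], 0.38)]
hook_tip [([325.6, 176.6, 37.7, 38.8], 0.6)]
driver_a [([326.0, 177.4, 37.4, 43.1], 0.55)]
spudger_a []
jar_a [([183.6, 222.1, 18.8, 17.4], 0.86), ([217.1, 206.7, 16.1, 21.8], 0.83)]
top [[535.1, 0.0, 270.5], [0.0, 535.1, 212.3], [0.0, 0.0, 1.0]] [[0.01, -1.0, -0.029], [-0.997, -0.008, -0.077], [0.076, 0.03, -0.997]] [ -70.5  527.7 1190.1]
stick [([370.2, 213.4, 21.3, 43.4], 0.4)]
riser [([229.6, 187.3, 84.2, 114.7], 0.87)]
hook [([369.6, 212.4, 17.7, 41.4], 0.91)]
rest_seat [([367.1, 232.2, 36.6, 33.1], 0.75)]
hook_grip [([369.3, 216.7, 20.8, 44.8], 0.77)]
hook_tip [([370.6, 213.6, 20.7, 41.6], 0.91)]
driver_a [([230.8, 187.4, 93.6, 117.3], 0.71), ([314.4, 300.4, 59.5, 21.8], 0.66), ([325.6, 141.0, 66.9, 20.2], 0.65)]
spudger_a [([306.0, 304.9, 42.7, 12.3], 0.65)]
jar_a [([209.1, 140.1, 14.2, 19.3], 0.82), ([250.5, 143.6, 21.3, 17.6], 0.79)]
```

```bash
python3 - <<'E'
import cv2
a=cv2.imread("pics/top0.png")[100:340,150:430]
cv2.imwrite("pics/topc.png",cv2.resize(a,(700,600),interpolation=cv2.INTER_CUBIC))
a=cv2.imread("pics/scene0.png")[140:320,140:380]
cv2.imwrite("pics/scenec.png",cv2.resize(a,(800,600),interpolation=cv2.INTER_CUBIC))
E
```

```text
(no output)
```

View pics/topc.png

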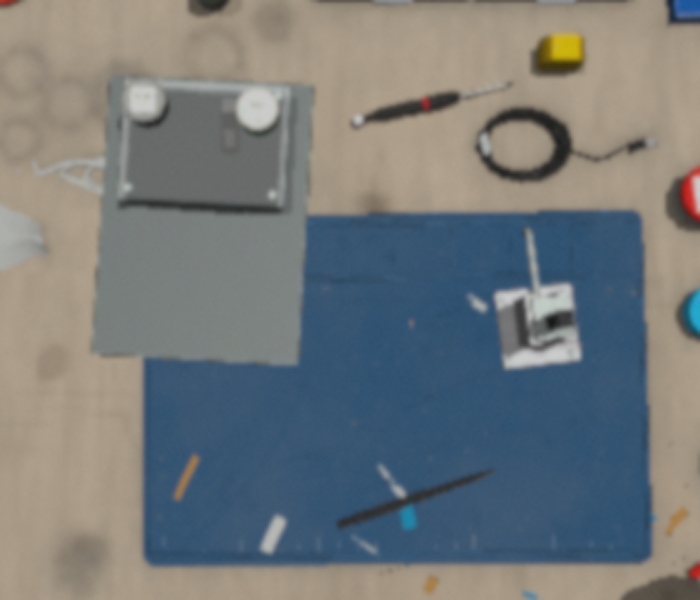

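View pics/scenec.png

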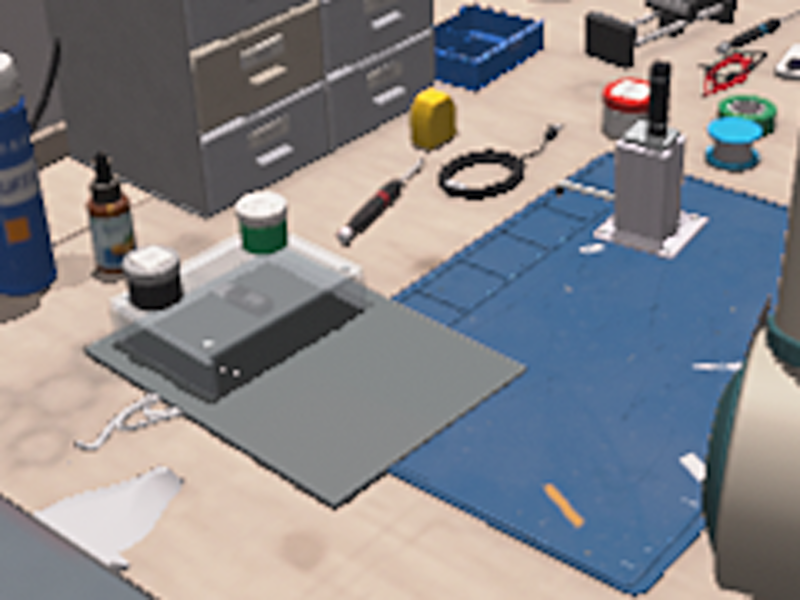

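The top crop shows the mat corners at about (110,77), (314,85), (298,365) and (93,353). The stick is a dark bar near (231,125) through the riser, and the rest is at about (540,320) with its foot pointing up to (528,230). The scene crop confirms the rod upright in its rest.

```bash
cat > h.py <<'E'
from rig import ctrl
import cv2,numpy as np
from scipy.spatial.transform import Rotation as Rn
def ray(k,u,v,z):
    d=k["R"].T@np.linalg.solve(k["intrinsics"],[u,v,1.]);c=-k["R"].T@k["t"]
    return c+d*(z-c[2])/d[2]
def proj(k,X):
    p=k["intrinsics"]@(k["R"]@np.asarray(X,float)+k["t"]);return p[:2]/p[2]
def st():
    s=ctrl.get_state();print(round(float(s["t"]),2),np.round(s["tcp_pos"],1),np.round(s["ee_rot"],3),"q",np.round(s["qpos"],3),"F",np.round(s["contact_force"],1),"o",round(float(s["opening"]),1),"g",round(float(s["grasp_force"]),1));return s
E
python3 - <<'E'
from h import *
k=ctrl.get_calibration("top")
f=lambda x,y,z:np.round(ray(k,150+x/2.5-.3,100+y/2.5-.3,z),1)
for n,x,y,z in[("BL",110,77,6),("BR",314,85,6),("FR",298,365,6),("FL",93,353,6),("stick",231,125,14),("riserTopFL",119,204,42),("riserTopFR",284,209,42),("jarA",145,100,77),("jarB",258,106,79),("handletop",553,320,150),("footend",528,230,25),("base1",495,291,3),("base2",572,284,3),("base3",581,361,3),("base4",504,369,3),("drv1",358,121,10),("drv2",512,84,5)]: print(n,f(x,y,z))
k2=ctrl.get_calibration("scene")
print(ray(k2,140+660/3.333,140+66/3.333,150))
w=ctrl.get_calibration("wrist");print(np.round(w["intrinsics"],1).tolist(),np.round(w["R"],3).tolist(),np.round(-w["R"].T@w["t"],1))
E
```

```text
BL [718.3 115.2   6. ]
BR [711.5 -74.3   6. ]
FR [453.1 -62.3   6. ]
FL [462.2 125.3   6. ]
stick [672.2   1.3  14. ]
riserTopFL [594.7  98.3  42. ]
riserTopFR [591.2 -49.5  42. ]
jarA [681.6  71.5  77. ]
jarB [676.3 -27.5  79. ]
handletop [ 489.  -270.6  150. ]
footend [ 575.9 -268.3   25. ]
base1 [ 522.3 -241.2    3. ]
base2 [ 529.3 -311.1    3. ]
base3 [ 459.3 -318.9    3. ]
base4 [ 451.4 -249.3    3. ]
drv1 [ 677.2 -115.2   10. ]
drv2 [ 713.4 -256.7    5. ]
[ 484.98766929 -270.81403404  150.        ]
[[369.3, 0.0, 282.1], [0.0, 369.3, 210.8], [0.0, 0.0, 1.0]] [[0.452, -0.892, -0.0], [-0.854, -0.433, 0.29], [-0.258, -0.131, -0.957]] [ 326.  -481.2  374.1]
```

Request:
{"name": "drive_tool", "arguments": {"plan": [[4,4,0.6,0,0,0.14],[8,8,1.2,0,0,0.28],[11,11.5,2,0,0,0.42],[14,15,3,0,0,0.56],[17,18,3,0,0,0.7]]}}

```text
t: 1.5
tcp_pos: [431.6, -331.6, 262.8]
ee_rot: [2.613, 1.74, 0.001]
contact_force: [0.2, -1.3, 0.0]
opening: 85.3
grasp_force: 0.0
```

Request:
{"name": "drive_tool", "arguments": {"plan": [[2,2,0,0,0,0.14],[4,4,0,0,0,0.28],[5.5,5.5,0,0,0,0.42],[5.5,5.5,0,0,0,0.505],[5.5,5.5,0,0,0,0.505]]}}

```text
t: 2.0
tcp_pos: [485.8, -277.1, 261.3]
ee_rot: [2.101, 2.335, -0.0]
contact_force: [-0.5, -0.6, -0.0]
opening: 85.0
grasp_force: 0.0
```

```bash
python3 - <<'E'
from h import *
s=st();k=ctrl.get_calibration("wrist");im=ctrl.get_image("wrist");np.savez("w1.npz",**k)
cv2.imwrite("pics/w1.png",im)
print(np.round(-k["R"].T@k["t"],1))
for n in("hook","hook_grip","rest_seat"):
    print(n,[(np.round(d["bbox"],1).tolist(),round(d["confidence"],2)) for d in ctrl.search_frame(n,"wrist")[:2]])
E
```

```text
2.0 [ 485.8 -277.1  261.3] [ 2.101  2.335 -0.   ] q [-0.643  0.237  1.485 -0.     1.42  -0.748] F [-0.5 -0.6 -0. ] o 85.0 g 0.0
[ 478.3 -205.8  404. ]
hook [([323.5, 193.2, 98.3, 55.3], 0.97)]
hook_grip []
rest_seat [([288.5, 172.8, 62.6, 65.5], 0.95)]
```

View pics/w1.png

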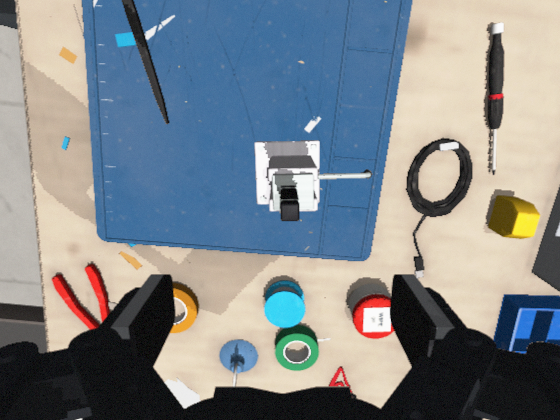

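The wrist view shows the rest at about (288,175), the handle top at (290,211), and the foot running right to (369,175). I'll zoom in to measure.

```bash
python3 - <<'E'
import cv2
a=cv2.imread("pics/w1.png")[130:230,245:378]
cv2.imwrite("pics/w1c.png",cv2.resize(a,(798,600),interpolation=cv2.INTER_CUBIC))
E
```

```text
(no output)
```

View pics/w1c.png

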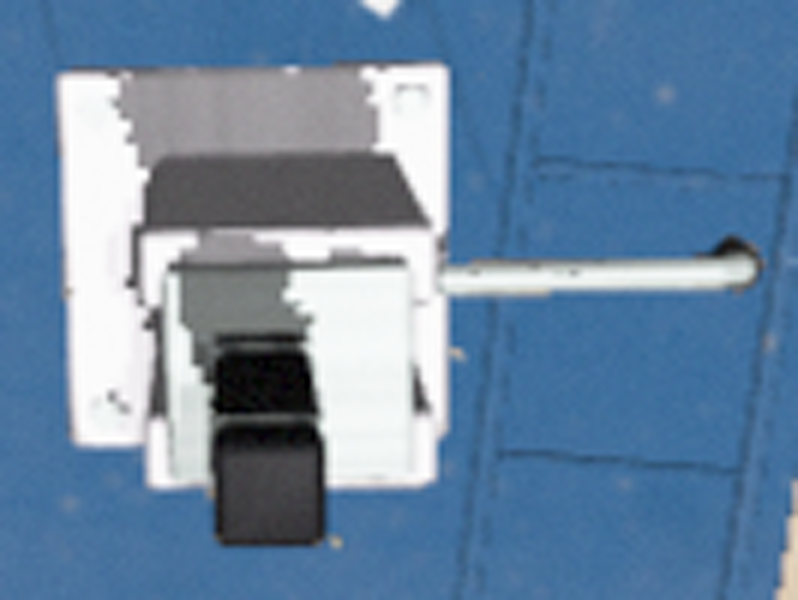

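```bash
python3 - <<'E'
from h import *
k=np.load("w1.npz")
f=lambda x,y,z:np.round(ray(k,245+x/6-.4,130+y/6-.4,z),1)
for n,x,y,z in[("handle",270,485,150),("collar",290,374,90),("cheek",289,358,84),("colTL",168,264,90),("colTR",408,262,90),("colBL",172,484,90),("colBR",412,484,90),("chTL",140,230,84),("chTR",436,228,84),("chBL",148,487,84),("chBR",436,487,84),("foot",738,268,22),("foot0",445,280,22),("b1",58,72,4),("b2",446,66,4),("b3",76,445,4)]: print(n,f(x,y,z))
E
```

```text
handle [ 491.3 -281.1  150. ]
collar [ 495.4 -281.8   90. ]
cheek [ 495.3 -280.9   84. ]
colTL [ 476.1 -267.5   90. ]
colTR [ 510.4 -263.6   90. ]
colBL [ 479.9 -300.3   90. ]
colBR [ 515.2 -296.6   90. ]
chTL [ 471.5 -264.1   84. ]
chTR [ 514.4 -259.3   84. ]
chBL [ 476.4 -303.    84. ]
chBR [ 519.6 -298.4   84. ]
foot [ 574.8 -271.1   22. ]
foot0 [ 524.1 -278.6   22. ]
b1 [ 452.6 -251.9    4. ]
b2 [ 521.3 -243.6    4. ]
b3 [ 461.7 -320.5    4. ]
```

Request:
{"name": "drive_tool", "arguments": {"plan": [[0.65,-0.4,-1,0,0,0],[0.65,-0.4,-4,0,0,0],[0.65,-0.4,-8,0,0,0],[0.65,-0.4,-11,0,0,0],[0.65,-0.4,-12,0,0,0]], "gripper": 5}}

```text
t: 2.7
tcp_pos: [489.8, -280.7, 137.3]
ee_rot: [-2.1, -2.327, 0.001]
contact_force: [-0.5, -0.1, -0.3]
opening: 50.1
grasp_force: 0.0
```

Request:
{"name": "drive_tool", "arguments": {"plan": [[0,0,-1.5,0,0,0],[0,0,-2.5,0,0,0],[0,0,-3.4,0,0,0],[0,0,-3.4,0,0,0],[0,0,-3.4,0,0,0]]}}

```text
t: 3.2
tcp_pos: [492.2, -282.0, 107.8]
ee_rot: [2.102, 2.333, 0.0]
contact_force: [-0.4, 0.2, 0.1]
opening: 49.7
grasp_force: 0.0
```

```bash
python3 - <<'E'
from h import *
s=st();cv2.imwrite("pics/w2.png",ctrl.get_image("wrist"))
E
```

```text
3.2 [ 492.2 -282.   107.8] [2.102 2.333 0.   ] q [-0.643  0.359  1.709  0.     1.072 -0.747] F [-0.4  0.2  0.1] o 49.7 g 0.0
```

View pics/w2.png

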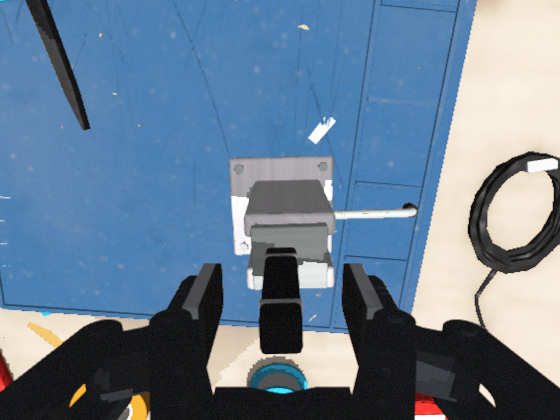

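The handle (about column 281, rows 250–350) sits centred between the fingers, so I'm closing on it.

Request:
{"name": "drive_tool", "arguments": {"plan": [[0,0,0,0,0,0],[0,0,0,0,0,0],[0,0,0,0,0,0],[0,0,0,0,0,0],[0,0,0,0,0,0]], "gripper": 0, "squeeze": 110}}

```text
t: 3.75
tcp_pos: [492.2, -281.9, 108.0]
ee_rot: [2.102, 2.333, 0.0]
contact_force: [-0.6, 0.4, 5.2]
opening: 12.9
grasp_force: 107.2
```

Request:
{"name": "drive_tool", "arguments": {"plan": [[0,0,0,0,0,0],[0,0,0,0,0,0],[0,0,0,0,0,0],[0,0,0,0,0,0],[0,0,0,0,0,0]]}}

```text
t: 4.25
tcp_pos: [492.2, -281.9, 108.0]
ee_rot: [2.102, 2.333, 0.0]
contact_force: [0.1, 1.0, 5.2]
opening: 13.1
grasp_force: 107.3
```

```bash
python3 - <<'E'
from h import *
st()
E
```

```text
4.25 [ 492.2 -281.9  108. ] [2.102 2.333 0.   ] q [-0.643  0.359  1.709  0.     1.073 -0.747] F [0.1 1.  5.2] o 13.1 g 107.3
```

Request:
{"name": "drive_tool", "arguments": {"plan": [[0,0,1,0,0,0],[0,0,4,0,0,0],[0,0,7.5,0,0,0],[0,0,10,0,0,0],[0,0,10.5,0,0,0]]}}

```text
t: 4.75
tcp_pos: [493.2, -282.8, 215.6]
ee_rot: [2.099, 2.329, 0.001]
contact_force: [1.6, -0.5, -1.9]
opening: 12.7
grasp_force: 107.2
```

Request:
{"name": "drive_tool", "arguments": {"plan": [[0,2,0,0,0,0],[-0.5,5,0,0,0,-0.05],[-1,9,0,0,0,-0.1],[-2,13,0,0,0,-0.15],[-2.6,17,0,0,0,-0.15]]}}

```text
t: 5.25
tcp_pos: [463.2, -108.8, 210.1]
ee_rot: [-2.27, -2.165, 0.002]
contact_force: [0.3, 0.4, -0.3]
opening: 12.1
grasp_force: 107.2
```

Request:
{"name": "drive_tool", "arguments": {"plan": [[0,4,0,0,0,0],[0,8,-1,0,0,0],[0,11,-2,0,0,0],[0,12,-2.5,0,0,0],[0,12,-2.5,0,0,0]]}}

```text
t: 5.75
tcp_pos: [463.8, 9.9, 185.4]
ee_rot: [-2.266, -2.171, 0.005]
contact_force: [-0.2, -1.1, -1.6]
opening: 12.6
grasp_force: 107.2
```

```bash
python3 - <<'E'
from h import *
s=st();k=ctrl.get_calibration("wrist");im=ctrl.get_image("wrist");np.savez("w3.npz",**k)
cv2.imwrite("pics/w3.png",im)
for n in("stick","riser","hook_tip"):
    print(n,[(np.round(d["bbox"],1).tolist(),round(d["confidence"],2)) for d in ctrl.search_frame(n,"wrist")[:2]])
E
```

```text
5.75 [463.8   9.9 185.4] [-2.266 -2.171  0.005] q [-0.129  0.144  1.801 -0.     1.201 -0.086] F [-0.2 -1.1 -1.6] o 12.6 g 107.2
stick []
riser [([419.2, 152.7, 281.6, 217.8], 0.88), ([555.7, 105.3, 4.9, 30.0], 0.54)]
hook_tip [([334.4, 280.2, 167.1, 145.8], 0.84)]
```

View pics/w3.png

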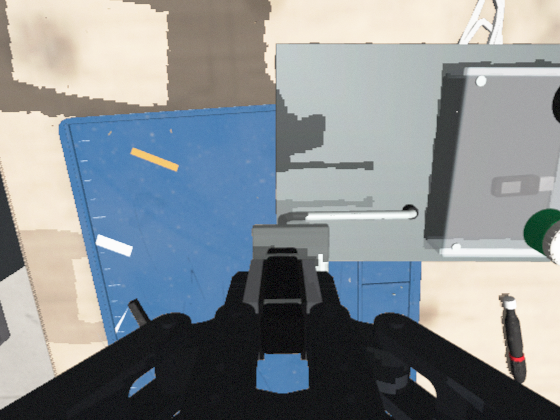

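The wrist view shows the stick through the clear top at about (495–550,186), the rod's foot end at (411,213), and the mat's left edge at row 44 and right edge at row 262. I'm zooming on the riser.

```bash
python3 - <<'E'
import cv2
a=cv2.imread("pics/w3.png")[50:270,270:560]
cv2.imwrite("pics/w3c.png",cv2.resize(a,None,fx=2.7,fy=2.7,interpolation=cv2.INTER_CUBIC))
E
```

```text
(no output)
```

View pics/w3c.png

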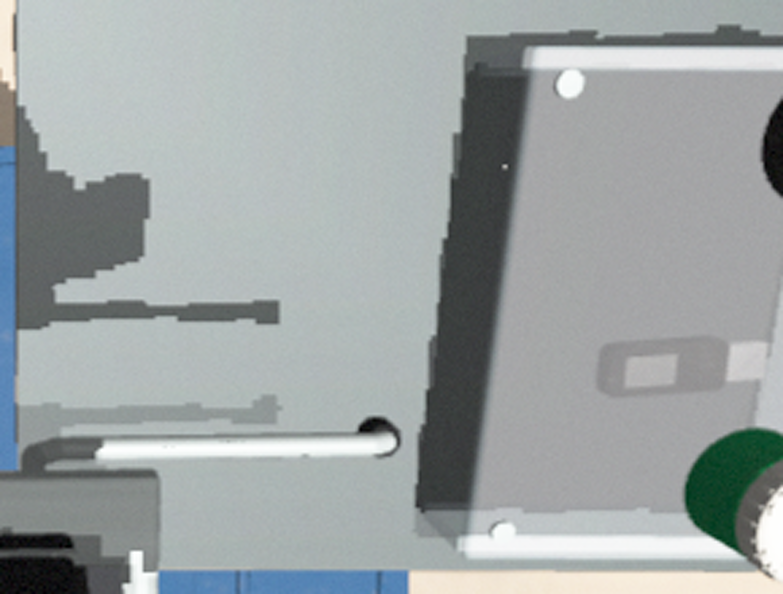

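```bash
python3 - <<'E'
from h import *
k=np.load("w3.npz")
f=lambda x,y,z:np.round(ray(k,270+x/2.7-.3,50+y/2.7-.3,z),1)
for n,x,y,z in[("topFL",527,48,42),("topFR",462,540,42),("shFL",468,38,6),("shFR",416,508,6),("sFL",600,348,14),("sFR",602,398,14),("sBL",725,338,14),("sBR",728,389,14),("cBL",770,342,14),("cBR",764,381,14),("foot",381,438,93.5),("matF",17,10,6),("matR",400,570,6),("matR0",165,570,6)]: print(n,f(x,y,z))
g=lambda u,v,z:np.round(ray(k,u,v,z),1)
print("matFL",g(277,44,6),"matL",g(550,44,6))
s=ctrl.get_state();print(Rn.from_rotvec(s["ee_rot"]).as_matrix().round(3).tolist())
E
```

```text
topFL [599.  98.  42.]
topFR [593.1 -43.9  42. ]
shFL [597.6 103.6   6. ]
shFR [592.1 -47.1   6. ]
sFL [644.    8.5  14. ]
sFR [646.6  -8.2  14. ]
sBL [683.2  10.1  14. ]
sBR [686.8  -6.8  14. ]
cBL [697.7   8.1  14. ]
cBR [697.9  -4.6  14. ]
foot [548.6   6.5  93.5]
matF [462.5 117.4   6. ]
matR [588.1 -70.2   6. ]
matR0 [505.8 -66.9   6. ]
matFL [463.7 124.3   6. ] matL [681.5 114.7   6. ]
[[0.047, 0.999, 0.0], [0.999, -0.047, -0.001], [-0.001, 0.0, -1.0]]
```

Request:
{"name": "drive_tool", "arguments": {"plan": [[0,0,-1.5,0,0,0],[0,0,-4,0,0,0],[0,0,-6,0,0,0],[0,0,-7,0,0,0],[0,0,-7,0,0,0]]}}

```text
t: 6.45
tcp_pos: [465.1, 7.5, 116.4]
ee_rot: [-2.272, -2.167, 0.003]
contact_force: [-0.3, -0.1, -0.4]
opening: 12.5
grasp_force: 107.2
```

```bash
python3 - <<'E'
from h import *
st();cv2.imwrite("pics/s4.png",ctrl.get_image("scene"))
k=ctrl.get_calibration("scene");s=st()
# predicted pixel of tip underside and foot end
R=Rn.from_rotvec(s["ee_rot"]).as_matrix();p=s["tcp_pos"]
ex=R[:,1];
print(np.round(proj(k,p+85*ex-[0,0,96]),1),np.round(proj(k,p-[0,0,20]),1))
u,v=proj(k,p+85*ex-[0,0,96]);u=int(u);v=int(v)
a=cv2.imread("pics/s4.png")[v-40:v+20,u-40:u+40];cv2.imwrite("pics/s4c.png",cv2.resize(a,None,fx=10,fy=10,interpolation=cv2.INTER_CUBIC));print(u-40,v-40)
E
```

```text
6.45 [465.1   7.5 116.4] [-2.272 -2.167  0.003] q [-0.134  0.213  1.907 -0.     1.024 -0.086] F [-0.3 -0.1 -0.4] o 12.5 g 107.2
6.5 [466.    7.5 117.4] [-2.273 -2.168  0.   ] q [-0.133  0.212  1.905 -0.     1.024 -0.086] F [ 0.1 -0.1 -0.7] o 12.2 g 107.2
[248.2 241.8] [274.3 227.4]
208 201
```

View pics/s4c.png

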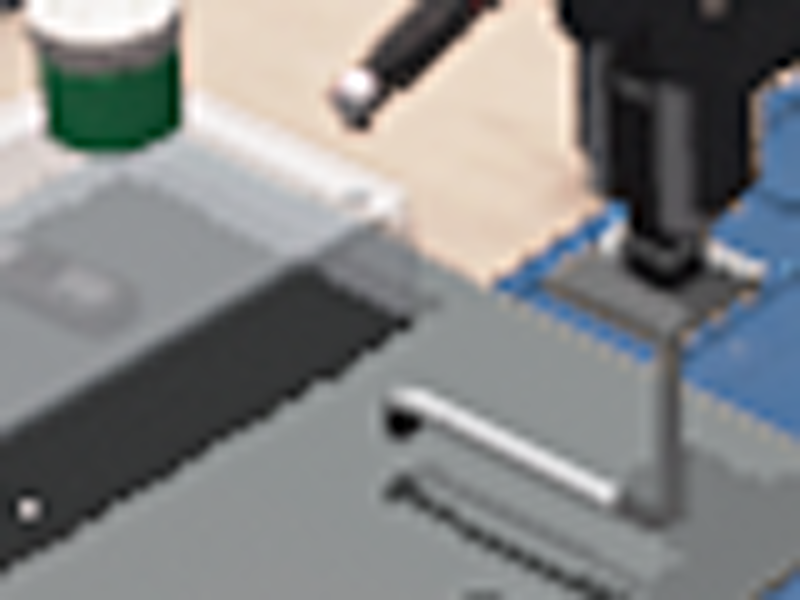

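```bash
python3 - <<'E'
from h import *
k=ctrl.get_calibration("scene");s=st()
R=Rn.from_rotvec(s["ee_rot"]).as_matrix();p=s["tcp_pos"];ex=R[:,1];ey=np.array([-ex[1],ex[0],0])
c=lambda X:np.round((proj(k,X)-[208,201])*10+5)
M=np.array([595.5,26,6]);rx=np.array([.999,-.042,0]);ry=np.array([.042,.999,0])
for n,X in[("tip",p+85*ex-[0,0,96]),("bend",p-[0,0,92]),("collar +x-y",p+18*ex-16*ey-[0,0,24]),("collar -x+y",p-18*ex+16*ey-[0,0,24]),("col +x+y",p+18*ex+16*ey-[0,0,24]),("col -x-y",p-18*ex-16*ey-[0,0,24]),("FRtop",M-75*ry+[0,0,36]),("FRbot",M-75*ry),("mouth bot R",M-69*ry),("jarB side",M),("stick",[671.5,1,14]),("mat R edge",M-95*ry),("handle bot",p-[0,0,12])]: print(n,c(X))
E
```

```text
6.5 [466.    7.5 117.4] [-2.273 -2.168  0.   ] q [-0.133  0.212  1.905 -0.     1.024 -0.086] F [ 0.1 -0.1 -0.7] o 12.2 g 107.2
tip [407. 413.]
bend [676. 540.]
collar +x-y [657. 225.]
collar -x+y [681. 347.]
col +x+y [557. 287.]
col -x-y [781. 283.]
FRtop [422. 187.]
FRbot [429. 310.]
mouth bot R [412. 320.]
jarB side [209. 443.]
stick [ 60. 264.]
mat R edge [485. 276.]
handle bot [668. 238.]
```

```bash
python3 - <<'E'
from h import *
k=np.load("w3.npz")
p=np.array([463.8,9.9,185.4]);R=Rn.from_rotvec([-2.266,-2.171,.005]).as_matrix();ex=R[:,1];ey=np.array([-ex[1],ex[0],0])
c=lambda X:np.round((proj(k,X)-[270,50])*2.7+.8)
for pit in(0,.04,.08):
  Q=Rn.from_rotvec(ey*pit).as_matrix()
  g=p+[0,0,19]  # grasp pt
  T=lambda x,y,z:c(g+Q@(x*ex+y*ey+np.array([0,0,z-5.])))  # z rel grip
  print(pit,"footaxis end",T(85,0,-99.8),"padbottom",T(85,0,-110),"footaxis0",T(10,0,-99.8),"col+x+y",T(18,16,-32),"col+x-y",T(18,-16,-32))
im=ctrl.get_image("wrist");cv2.imwrite("pics/w5.png",im)
k=ctrl.get_calibration("wrist")
cv2.imwrite("pics/w5c.png",cv2.resize(im[170:320,240:440],(800,600),interpolation=cv2.INTER_CUBIC))
np.savez("w5.npz",**k);st()
E
```

```text
0 footaxis end [389. 446.] padbottom [376. 434.] footaxis0 [ 77. 446.] col+x+y [139. 475.] col+x-y [134. 644.]
0.04 footaxis end [367. 442.] padbottom [353. 430.] footaxis0 [ 59. 446.] col+x+y [130. 474.] col+x-y [125. 642.]
0.08 footaxis end [345. 438.] padbottom [330. 427.] footaxis0 [ 42. 445.] col+x+y [121. 473.] col+x-y [116. 640.]
6.55 [466.6   7.6 117.9] [2.272e+00 2.168e+00 1.000e-03] q [-0.133  0.212  1.904 -0.     1.024 -0.086] F [ 0.   0.6 -0.1] o 12.6 g 107.2
```

View pics/w5c.png

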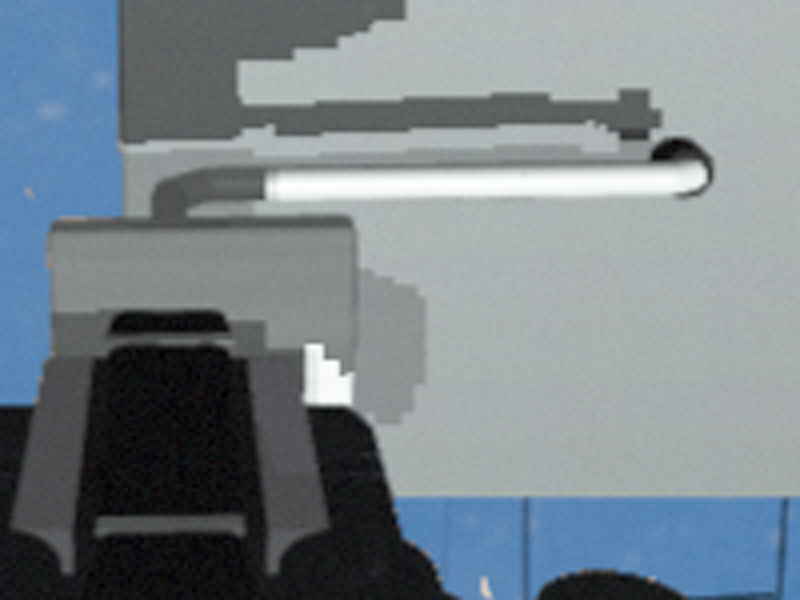

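```bash
python3 - <<'E'
from h import *
from scipy.optimize import least_squares
kw=np.load("w5.npz");ks=ctrl.get_calibration("scene");kt=ctrl.get_calibration("top")
W=lambda x,y:np.array([240+x/4-.4,170+y/4-.4]);S=lambda x,y:np.array([208+x/10-.45,201+y/10-.45])
def tri(*ob):
    r=least_squares(lambda X:np.concatenate([proj(k,X)-o for k,o in ob]),[550,5,20]);return np.round(r.x,1),np.round(r.fun,1)
print("pad",tri((kw,W(682,168)),(ks,S(403,420))))
print("footend",tri((kw,W(690,178)),(ks,S(405,397))))
print("shankbend",tri((kw,W(172,195)),(ks,S(664,508))))
s=st();R=Rn.from_rotvec(s["ee_rot"]).as_matrix();p=s["tcp_pos"];ex=R[:,1]
print("pred pad",p+85*ex-[0,0,92.5],"footend",p+85*ex-[0,0,85.8],"bend",p-[0,0,86])
# calibration sanity: fixed riser features in w5? mat front edge x
print("matfront via w5",np.round(ray(kw,*W(121,100),6),1),"R edge",np.round(ray(kw,*W(500,497),6),1), "scene stick",np.round(ray(ks,*S(75,285),14),1))
print(p)
E
```

```text
pad (array([555.1,   0.7,  15.9]), array([-0.,  0., -0.,  0.]))
footend (array([554. ,   1.2,  23.2]), array([-0. ,  0. , -0.2,  0. ]))
shankbend (array([467.1,   5.9,  33.7]), array([ 0.2, -0.3,  1.1, -0.4]))
6.55 [466.6   7.6 117.9] [2.272e+00 2.168e+00 1.000e-03] q [-0.133  0.212  1.904 -0.     1.024 -0.086] F [ 0.   0.6 -0.1] o 12.6 g 107.2
pred pad [551.48425252   3.65783548  25.53888735] footend [551.48425252   3.65783548  32.23888735] bend [466.57771867   7.64142289  31.93145888]
matfront via w5 [458.3  14.9   6. ] R edge [527.  -67.5   6. ] scene stick [661.3   5.4  14. ]
[466.57771867   7.64142289 117.93145888]
```

```bash
python3 - <<'E'
from h import *
from scipy.optimize import least_squares
kw=np.load("w5.npz");ks=ctrl.get_calibration("scene")
W=lambda x,y:np.array([240+x/4-.4,170+y/4-.4]);S=lambda x,y:np.array([208+x/10-.45,201+y/10-.45])
s=ctrl.get_state();p=s["tcp_pos"];R=Rn.from_rotvec(s["ee_rot"]).as_matrix();ex=R[:,1];ez=np.array([0,0,1.]);B=np.c_[ex,np.cross(ez,ex),ez]
g=p+[0,0,14.]
ob=[(kw,W(690,178),(85,0,-99.8),3),(kw,W(682,168),(85,0,-106.5),3),(ks,S(405,397),(85,0,-99.8),3),(ks,S(403,420),(85,0,-106.5),3),
(kw,W(50,218),(-18,16,-32),7),(kw,W(355,215),(18,16,-32),7),(ks,S(545,285),(18,16,-38),7),(ks,S(672,345),(-18,16,-38),7),(ks,S(765,278),(-18,-16,-38),7),
(ks,S(672,345),(0,0,-42),1),(ks,S(666,470),(0,0,-80),1),(kw,W(320,184),(40,0,-99.8),2),(ks,S(512,446),(40,0,-99.8),2)]
def f(x,full=False):
    T=B@Rn.from_rotvec(x[:3]).as_matrix();o=[]
    for k,u,P,m in ob:
        P=np.array(P,float)
        if m==7:P[0]+=x[6]
        r=proj(k,g+B@x[3:6]+T@P)-u
        if m==1:r=r[:1]
        if m==2:r=r[1:]*.7
        o.append(r)
    return o if full else np.r_[np.concatenate(o),x[:2]*5,x[3:6]/5]
for ci in(0,):
    r=least_squares(f,np.zeros(7),loss="soft_l1");x=r.x
    print("rot",x[:3].round(3),"shift",x[3:6].round(1),"collar off",x[6].round(1))
    print([q.round(1).tolist() for q in f(x,True)])
    print("tip",np.round(g+B@x[3:6]+B@Rn.from_rotvec(x[:3]).as_matrix()@[85,0,-110],1),"nominal",np.round(g+85*ex-[0,0,110],1))
E
```

```text
rot [-0.024  0.009  0.014] shift [ 2.   0.5 -3. ] collar off 2.5
[[0.5, 0.1], [-1.0, -0.1], [-0.3, -1.3], [0.1, -1.3], [-0.2, 0.4], [0.2, -0.1], [-0.3, 0.5], [-0.5, 0.4], [-0.0, 0.3], [-0.9], [0.5], [-0.2], [0.6]]
tip [552.4   2.6  18.2] nominal [551.5   3.7  22. ]
```

```bash
python3 - <<'E'
from h import *
k3=np.load("w3.npz");k5=np.load("w5.npz")
s3=ray(k3,270+268/2.7-.3,50+312/2.7-.3,6);s5=ray(k5,240+637/4-.4,170+113/4-.4,6)
t3=np.array([463.8,9.9,185.4]);t5=np.array([466.6,7.6,117.9])
L=((s3-t3)-(s5-t5))/67.5;print(s3,s5,L)
for o in([85,-4],[87,-5],[83,-3]):
    d=(s5-t5)[:2]-o;print(o,d,"h of pad mid above mat",d@L[:2]/(L[:2]@L[:2]))
E
```

```text
[539.64774269  23.07287833   6.        ] [550.0347562    8.21204072   6.        ] [-0.1124002   0.18608648 -1.        ]
[85, -4] [-1.5652438   4.61204072] h of pad mid above mat 21.88169143180933
[87, -5] [-3.5652438   5.61204072] h of pad mid above mat 30.575505085177387
[83, -3] [0.4347562  3.61204072] h of pad mid above mat 13.187877778441276
```

Request:
{"name": "drive_tool", "arguments": {"plan": [[0,0,-0.1,0,0,0],[0,0,-0.3,0,0,0],[0,0,-0.6,0,0,0],[0,0,-0.6,0,0,0],[0,0,-0.6,0,0,0]]}}

```text
t: 7.05
tcp_pos: [465.7, 8.3, 111.3]
ee_rot: [-2.272, -2.17, 0.0]
contact_force: [-1.0, 0.4, -1.6]
opening: 12.4
grasp_force: 107.2
```

```bash
python3 - <<'E'
from h import *
s=st()
k=ctrl.get_calibration("scene");im=ctrl.get_image("scene").astype(int)
a=im[236:252,240:262].sum(2)//3;print(a)
E
```

```text
7.05 [465.7   8.3 111.3] [-2.272 -2.17   0.   ] q [-0.132  0.219  1.915 -0.     1.008 -0.086] F [-1.   0.4 -1.6] o 12.4 g 107.2
[[ 54  53  50  40 108 127 145 151 148 146 146 146 146 146 146 146 145 145
  146 146 146 146]
 [ 52  47  55 108 147 153 149 148 146 146 146 147 146 145 146 147 146 146
  146 146 146 146]
 [ 40  50 111 148 152 148 146 146 145 146 145 146 146 146 146 146 146 146
  146 145 146 146]
 [130 127 145 151 147 146 146 145 145 145 146 146 145 146 146 145 145 146
  145 146 146 146]
 [154 151 149 147 145 146 145 144 142 142 143 145 145 145 146 146 146 146
  146 145 146 146]
 [148 147 147 146 147 148 141 168 184 162 140 140 142 144 146 145 146 146
  146 145 145 146]
 [146 146 147 146 148 138 138 168 207 228 214 168 140 139 142 144 145 146
  146 146 146 146]
 [146 146 146 147 149 123  98 107 150 194 222 230 213 168 140 139 143 144
  146 145 146 146]
 [146 146 146 147 152 115  51  30  52  91 137 186 220 230 213 169 139 139
  142 144 146 146]
 [146 146 146 146 151 112  43   2   0  76 117 120 139 185 221 230 213 168
  139 140 143 145]
 [146 145 145 146 149 140 111  75  82 128 150 139 124 118 140 187 221 230
  213 168 140 139]
 [146 145 147 146 147 152 149 142 132 135 135 144 149 136 124 119 141 188
  222 230 207 164]
 [146 146 145 147 148 154 130 108  90 111 121 140 150 149 148 136 124 118
  140 191 221 230]
 [146 146 146 146 149 124  82  58  53 124 147 138 132 143 150 148 148 137
  123 123 145 194]
 [145 146 146 146 149 135  91  62  65  98 112 119 122 129 132 143 150 149
  149 137 106 108]
 [146 146 145 146 147 150 135 127 129  92  58  81 130 133 121 130 132 131
  144 151 140 127]]
```

```bash
python3 - <<'E'
from h import *
k=ctrl.get_calibration("scene");s=st();p=s["tcp_pos"];ex=Rn.from_rotvec(s["ee_rot"]).as_matrix()[:,1]
for off in(83,85,87):
  for z in(8,10,12,14,16):
    c=p+off*ex;a=np.linspace(0,6.28,40)
    q=np.array([proj(k,[c[0]+4.5*np.cos(t),c[1]+4.5*np.sin(t),z]) for t in a])
    tq=np.array([proj(k,[c[0]+2.8*np.cos(t),c[1]+2.8*np.sin(t),z+13]) for t in a])
    print(off,z,"bottom",q[:,1].max().round(2),"cols",q[:,0].min().round(2),q[:,0].max().round(2))
E
```

```text
7.1 [465.8   8.3 111.4] [2.272 2.17  0.   ] q [-0.132  0.219  1.915 -0.     1.008 -0.086] F [-0.8  0.1 -1.2] o 12.7 g 107.2
83 8 bottom 248.1 cols 247.0 250.82
83 10 bottom 247.41 cols 246.95 250.78
83 12 bottom 246.71 cols 246.91 250.73
83 14 bottom 246.02 cols 246.86 250.69
83 16 bottom 245.32 cols 246.82 250.65
85 8 bottom 247.78 cols 246.4 250.22
85 10 bottom 247.09 cols 246.35 250.17
85 12 bottom 246.39 cols 246.31 250.13
85 14 bottom 245.69 cols 246.26 250.09
85 16 bottom 245.0 cols 246.21 250.04
87 8 bottom 247.46 cols 245.8 249.61
87 10 bottom 246.76 cols 245.76 249.57
87 12 bottom 246.07 cols 245.71 249.53
87 14 bottom 245.37 cols 245.66 249.48
87 16 bottom 244.68 cols 245.61 249.44
```

Request:
{"name": "drive_tool", "arguments": {"plan": [[0,0,0.25,0,0,0],[0,0,0.5,0,0,0],[0.7,0,0.5,0,0,0],[1.5,-0.05,0.5,0,0,0],[2.5,-0.1,0.5,0,0,0]]}}

```text
t: 7.6
tcp_pos: [491.7, 7.2, 116.4]
ee_rot: [2.272, 2.169, 0.001]
contact_force: [0.1, 0.2, -1.0]
opening: 12.6
grasp_force: 107.3
```

```bash
python3 - <<'E'
from h import *
st();st()
E
```

```text
7.6 [491.7   7.2 116.4] [2.272e+00 2.169e+00 1.000e-03] q [-0.127  0.248  1.856  0.     1.036 -0.081] F [ 0.1  0.2 -1. ] o 12.6 g 107.3
7.6 [491.7   7.2 116.4] [2.272e+00 2.169e+00 1.000e-03] q [-0.127  0.248  1.856  0.     1.036 -0.081] F [ 0.1  0.2 -1. ] o 12.6 g 107.3
```

Request:
{"name": "drive_tool", "arguments": {"plan": [[0.8,-0.03,0,0,0,0],[1.6,-0.06,0,0,0,0],[2.4,-0.1,0,0,0,0],[3.2,-0.13,0,0,0,0],[4,-0.16,0,0,0,0]]}}

```text
t: 8.1
tcp_pos: [531.5, 5.6, 116.2]
ee_rot: [-2.272, -2.17, 0.0]
contact_force: [0.5, 0.2, -2.0]
opening: 12.7
grasp_force: 107.3
```

Request:
{"name": "drive_tool", "arguments": {"plan": [[0.8,-0.03,0,0,0,0],[1.6,-0.06,0,0,0,0],[2.6,-0.1,0,0,0,0],[3.6,-0.13,0,0,0,0],[4.6,-0.16,0,0,0,0]]}}

```text
t: 8.6
tcp_pos: [577.7, 4.0, 116.3]
ee_rot: [2.272, 2.17, 0.0]
contact_force: [0.2, -0.0, -1.3]
opening: 12.5
grasp_force: 107.3
```

```bash
python3 - <<'E'
from h import *
st();im=ctrl.get_image("wrist");cv2.imwrite("pics/w6.png",im);k=ctrl.get_calibration("wrist");np.savez("w6.npz",**k);s=st()
p=s["tcp_pos"];ex=Rn.from_rotvec(s["ee_rot"]).as_matrix()[:,1]
print(proj(k,p+85*ex-[0,0,85]),proj(k,p+87*ex-[0,0,98]),proj(k,[671.5,1,14]),proj(k,[645.5,0,14]),proj(k,[697.5,1.5,14]))
cv2.imwrite("pics/w6c.png",cv2.resize(im[120:300,270:510],(800,600),interpolation=cv2.INTER_CUBIC))
E
```

```text
8.6 [577.7   4.  116.3] [2.272 2.17  0.   ] q [-0.113  0.365  1.674 -0.     1.102 -0.067] F [ 0.2 -0.  -1.3] o 12.5 g 107.3
8.65 [580.    3.8 116.4] [2.27  2.168 0.004] q [-0.113  0.367  1.671  0.     1.1   -0.067] F [ 1.8  0.  -1.3] o 12.5 g 107.3
[413.19201299 215.2644435 ] [409.59998028 209.52117472] [414.07429926 205.62246943] [376.33532047 208.70109696] [451.92640851 203.2274221 ]
```

View pics/w6c.png

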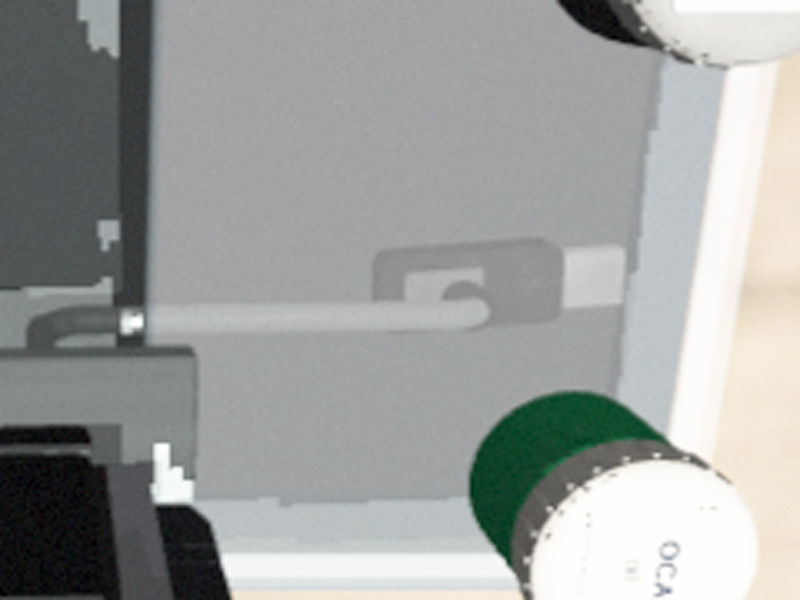

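The pad is at about (465,305) in the crop, over the stick's front half (stick at columns 375–625, rows 240–328). It entered without contact, so I'm lowering carefully.

Request:
{"name": "drive_tool", "arguments": {"plan": [[0,0.1,0,0,0,0],[0,0.2,-0.05,0,0,0],[0,0.2,-0.1,0,0,0],[0,0.2,-0.15,0,0,0],[0,0.2,-0.15,0,0,0]]}}

```text
t: 9.15
tcp_pos: [576.5, 6.1, 114.8]
ee_rot: [-2.272, -2.17, 0.0]
contact_force: [0.1, -0.8, -1.7]
opening: 12.4
grasp_force: 107.3
```

Request:
{"name": "drive_tool", "arguments": {"plan": [[0,0,-0.01,0,0,0],[0,0,-0.02,0,0,0],[0,0,-0.03,0,0,0],[0,0,-0.03,0,0,0],[0,0,-0.03,0,0,0]]}}

```text
t: 9.65
tcp_pos: [576.8, 6.1, 114.5]
ee_rot: [2.272, 2.17, 0.0]
contact_force: [0.4, 0.6, -1.5]
opening: 12.4
grasp_force: 107.3
```

Request:
{"name": "drive_tool", "arguments": {"plan": [[0,0,-0.01,0,0,0],[0,0,-0.02,0,0,0],[0,0,-0.03,0,0,0],[0,0,-0.03,0,0,0],[0,0,-0.03,0,0,0]]}}

```text
t: 10.15
tcp_pos: [576.8, 6.1, 114.2]
ee_rot: [2.272, 2.17, -0.0]
contact_force: [0.6, -0.3, -2.1]
opening: 12.4
grasp_force: 107.3
```

Request:
{"name": "drive_tool", "arguments": {"plan": [[0,0,-0.01,0,0,0],[0,0,-0.02,0,0,0],[0,0,-0.03,0,0,0],[0,0,-0.03,0,0,0],[0,0,-0.03,0,0,0]]}}

```text
t: 10.65
tcp_pos: [576.8, 6.0, 113.9]
ee_rot: [2.272, 2.17, 0.0]
contact_force: [0.3, -0.9, -1.6]
opening: 12.8
grasp_force: 107.3
```

Request:
{"name": "drive_tool", "arguments": {"plan": [[0,0,-0.01,0,0,0],[0,0,-0.02,0,0,0],[0,0,-0.03,0,0,0],[0,0,-0.03,0,0,0],[0,0,-0.03,0,0,0]]}}

```text
t: 11.15
tcp_pos: [576.8, 6.1, 113.6]
ee_rot: [2.272, 2.17, 0.0]
contact_force: [0.4, -0.6, -1.2]
opening: 12.2
grasp_force: 107.3
```

Request:
{"name": "drive_tool", "arguments": {"plan": [[0,0,-0.01,0,0,0],[0,0,-0.02,0,0,0],[0,0,-0.03,0,0,0],[0,0,-0.03,0,0,0],[0,0,-0.03,0,0,0]]}}

```text
t: 11.65
tcp_pos: [576.8, 6.1, 113.3]
ee_rot: [2.272, 2.17, 0.0]
contact_force: [0.3, -0.6, -1.3]
opening: 12.5
grasp_force: 107.3
```

Request:
{"name": "drive_tool", "arguments": {"plan": [[0,0,-0.01,0,0,0],[0,0,-0.02,0,0,0],[0,0,-0.03,0,0,0],[0,0,-0.03,0,0,0],[0,0,-0.03,0,0,0]]}}

```text
t: 12.15
tcp_pos: [576.8, 6.1, 113.0]
ee_rot: [2.272, 2.17, 0.0]
contact_force: [-0.1, 0.2, -0.7]
opening: 12.3
grasp_force: 107.3
```

Request:
{"name": "drive_tool", "arguments": {"plan": [[0,0,-0.01,0,0,0],[0,0,-0.02,0,0,0],[0,0,-0.02,0,0,0],[0,0,-0.02,0,0,0],[0,0,-0.02,0,0,0]]}}

```text
t: 12.65
tcp_pos: [576.8, 6.1, 112.9]
ee_rot: [2.272, 2.17, 0.0]
contact_force: [-0.6, 0.2, -0.8]
opening: 12.2
grasp_force: 107.3
```

```bash
python3 - <<'E'
from h import *
s=st();print(s["ft_torque"])
E
```

```text
12.65 [576.8   6.1 112.9] [2.272 2.17  0.   ] q [-0.11   0.368  1.68   0.     1.093 -0.064] F [-0.6  0.2 -0.8] o 12.2 g 107.3
[0.00058225 0.01438924 0.0012814 ]
```

Request:
{"name": "drive_tool", "arguments": {"plan": [[0,0,-0.01,0,0,0],[0,0,-0.02,0,0,0],[0,0,-0.03,0,0,0],[0,0,-0.03,0,0,0],[0,0,-0.03,0,0,0]]}}

```text
t: 13.15
tcp_pos: [576.8, 6.1, 112.5]
ee_rot: [2.272, 2.17, 0.0]
contact_force: [-0.9, -1.0, -1.2]
opening: 12.6
grasp_force: 107.3
```

```bash
python3 - <<'E'
from h import *
s=st();print(s["ft_torque"])
E
```

```text
13.15 [576.8   6.1 112.5] [2.272 2.17  0.   ] q [-0.11   0.368  1.681  0.     1.093 -0.064] F [-0.9 -1.  -1.2] o 12.6 g 107.3
[ 0.02808413  0.00281056 -0.02172143]
```

Request:
{"name": "drive_tool", "arguments": {"plan": [[0,0,-0.01,0,0,0],[0,0,-0.02,0,0,0],[0,0,-0.03,0,0,0],[0,0,-0.03,0,0,0],[0,0,-0.03,0,0,0]]}}

```text
t: 13.65
tcp_pos: [576.8, 6.1, 112.2]
ee_rot: [2.272, 2.17, 0.0]
contact_force: [-0.2, -0.3, -1.8]
opening: 12.6
grasp_force: 107.3
```

Request:
{"name": "drive_tool", "arguments": {"plan": [[0,0,-0.01,0,0,0],[0,0,-0.02,0,0,0],[0,0,-0.03,0,0,0],[0,0,-0.03,0,0,0],[0,0,-0.03,0,0,0]]}}

```text
t: 14.15
tcp_pos: [576.8, 6.1, 111.9]
ee_rot: [2.272, 2.17, 0.0]
contact_force: [-0.2, 0.1, -1.6]
opening: 12.8
grasp_force: 107.3
```

Request:
{"name": "drive_tool", "arguments": {"plan": [[0,0,-0.01,0,0,0],[0,0,-0.02,0,0,0],[0,0,-0.03,0,0,0],[0,0,-0.03,0,0,0],[0,0,-0.03,0,0,0]]}}

```text
t: 14.65
tcp_pos: [576.8, 6.1, 111.6]
ee_rot: [2.272, 2.17, 0.0]
contact_force: [-0.5, -0.2, -1.2]
opening: 12.3
grasp_force: 107.3
```

Request:
{"name": "drive_tool", "arguments": {"plan": [[0,0,-0.01,0,0,0],[0,0,-0.02,0,0,0],[0,0,-0.03,0,0,0],[0,0,-0.03,0,0,0],[0,0,-0.03,0,0,0]]}}

```text
t: 15.15
tcp_pos: [576.8, 6.1, 111.3]
ee_rot: [2.272, 2.17, 0.0]
contact_force: [-0.4, 0.1, -1.7]
opening: 12.5
grasp_force: 107.3
```

Request:
{"name": "drive_tool", "arguments": {"plan": [[0,0,-0.01,0,0,0],[0,0,-0.02,0,0,0],[0,0,-0.03,0,0,0],[0,0,-0.03,0,0,0],[0,0,-0.03,0,0,0]]}}

```text
t: 15.65
tcp_pos: [576.8, 6.1, 111.0]
ee_rot: [2.272, 2.17, 0.0]
contact_force: [-0.9, 0.2, -1.6]
opening: 12.7
grasp_force: 107.3
```

Request:
{"name": "drive_tool", "arguments": {"plan": [[0,0,-0.01,0,0,0],[0,0,-0.02,0,0,0],[0,0,-0.03,0,0,0],[0,0,-0.03,0,0,0],[0,0,-0.03,0,0,0]]}}

```text
t: 16.15
tcp_pos: [576.8, 6.0, 110.7]
ee_rot: [2.272, 2.17, 0.0]
contact_force: [0.4, 0.4, -1.2]
opening: 12.4
grasp_force: 107.3
```

Request:
{"name": "drive_tool", "arguments": {"plan": [[0,0,-0.01,0,0,0],[0,0,-0.02,0,0,0],[0,0,-0.03,0,0,0],[0,0,-0.03,0,0,0],[0,0,-0.03,0,0,0]]}}

```text
t: 16.65
tcp_pos: [576.8, 6.1, 110.4]
ee_rot: [2.272, 2.17, 0.0]
contact_force: [0.3, 0.2, -1.0]
opening: 12.6
grasp_force: 107.3
```

Request:
{"name": "drive_tool", "arguments": {"plan": [[0,0,-0.01,0,0,0],[0,0,-0.02,0,0,0],[0,0,-0.03,0,0,0],[0,0,-0.03,0,0,0],[0,0,-0.03,0,0,0]]}}

```text
t: 17.15
tcp_pos: [576.8, 6.1, 110.1]
ee_rot: [2.272, 2.17, 0.0]
contact_force: [0.3, -0.8, -1.9]
opening: 12.4
grasp_force: 107.3
```

```bash
python3 - <<'E'
from h import *
s=st();print(s["ft_torque"])
E
```

```text
17.15 [576.8   6.1 110.1] [2.272 2.17  0.   ] q [-0.11   0.37   1.684 -0.     1.087 -0.064] F [ 0.3 -0.8 -1.9] o 12.4 g 107.3
[-0.04758017  0.01632006 -0.01596453]
```

Request:
{"name": "drive_tool", "arguments": {"plan": [[0,0,-0.01,0,0,0],[0,0,-0.02,0,0,0],[0,0,-0.03,0,0,0],[0,0,-0.03,0,0,0],[0,0,-0.03,0,0,0]]}}

```text
t: 17.65
tcp_pos: [576.8, 6.0, 110.0]
ee_rot: [2.272, 2.17, 0.0]
contact_force: [-0.6, 0.1, 0.0]
opening: 12.5
grasp_force: 107.3
```

Request:
{"name": "drive_tool", "arguments": {"plan": [[0,0,-0.01,0,0,0],[0,0,-0.01,0,0,0],[0,0,-0.01,0,0,0],[0,0,-0.01,0,0,0],[0,0,-0.01,0,0,0]]}}

```text
t: 18.15
tcp_pos: [576.8, 6.1, 109.9]
ee_rot: [2.272, 2.17, 0.0]
contact_force: [-0.7, 0.4, 2.2]
opening: 12.5
grasp_force: 107.7
```

```bash
python3 - <<'E'
from h import *
s=st();print(s["ft_torque"])
E
```

```text
18.15 [576.8   6.1 109.9] [2.272 2.17  0.   ] q [-0.11   0.37   1.684 -0.     1.087 -0.064] F [-0.7  0.4  2.2] o 12.5 g 107.7
[-0.02443384  0.11781437 -0.03297037]
```

Request:
{"name": "drive_tool", "arguments": {"plan": [[0,0,-0.01,0,0,0],[0,0,-0.01,0,0,0],[-0.1,0.005,-0.01,0,0,0],[-0.25,0.01,-0.01,0,0,0],[-0.4,0.015,-0.01,0,0,0]]}}

```text
t: 18.65
tcp_pos: [573.6, 6.2, 109.7]
ee_rot: [2.271, 2.169, 0.002]
contact_force: [0.4, -0.2, 0.9]
opening: 12.8
grasp_force: 107.4
```

```bash
python3 - <<'E'
from h import *
s=st();print(s["ft_torque"])
E
```

```text
18.65 [573.6   6.2 109.7] [2.271e+00 2.169e+00 2.000e-03] q [-0.111  0.365  1.693  0.     1.081 -0.065] F [ 0.4 -0.2  0.9] o 12.8 g 107.4
[-0.0275912  -0.39343572 -0.07410354]
```

Request:
{"name": "drive_tool", "arguments": {"plan": [[-0.15,0.006,-0.01,0,0,0],[-0.3,0.012,-0.01,0,0,0],[-0.45,0.018,-0.015,0,0,0],[-0.6,0.024,-0.015,0,0,0],[-0.75,0.03,-0.015,0,0,0]]}}

```text
t: 19.15
tcp_pos: [565.5, 6.5, 109.7]
ee_rot: [2.271, 2.169, 0.001]
contact_force: [1.1, -0.0, 1.7]
opening: 12.8
grasp_force: 107.5
```

```bash
python3 - <<'E'
from h import *
s=st();print(s["ft_torque"]);im=ctrl.get_image("wrist");k=ctrl.get_calibration("wrist");cv2.imwrite("pics/w7.png",im)
# stick connector (bright) along row of stick axis: profile at world line y~1..; sample z=14
g=cv2.cvtColor(im,cv2.COLOR_BGR2GRAY);g6=cv2.cvtColor(cv2.imread("pics/w6.png"),cv2.COLOR_BGR2GRAY);k6=np.load("w6.npz")
for nm,G,K in(("before",g6,k6),("now",g,k)):
    pr=[]
    for x in range(620,710,3):
        u,v=proj(K,[x,8,14]);u2,v2=proj(K,[x,6,14])
        pr.append(int(np.mean([cv2.getRectSubPix(G,(1,1),(float(a),float(b)))[0,0] for a,b in((u,v),(u2,v2))])) if u<559 else -1)
    print(nm,pr)
E
```

```text
19.15 [565.5   6.5 109.7] [2.271e+00 2.169e+00 1.000e-03] q [-0.112  0.355  1.71   0.     1.075 -0.066] F [ 1.1 -0.   1.7] o 12.8 g 107.5
[-0.06335521 -0.54807756 -0.02308049]
before [163, 163, 163, 164, 164, 165, 164, 162, 164, 164, 141, 145, 144, 145, 144, 147, 149, 147, 148, 147, 151, 148, 147, 199, 199, 196, 198, 161, 194, 195]
now [162, 162, 163, 164, 163, 146, 143, 145, 146, 146, 142, 142, 157, 145, 145, 148, 149, 146, 172, 205, 202, 200, 196, 163, 162, 161, 154, 192, 192, 192]
```

Request:
{"name": "drive_tool", "arguments": {"plan": [[-0.3,0.012,-0.005,0,0,0],[-0.65,0.026,-0.005,0,0,0],[-1.0,0.04,-0.005,0,0,0],[-1.35,0.055,-0.005,0,0,0],[-1.7,0.07,-0.005,0,0,0]]}}

```text
t: 19.7
tcp_pos: [548.2, 7.2, 109.6]
ee_rot: [2.272, 2.169, 0.001]
contact_force: [1.7, -0.3, 2.6]
opening: 12.8
grasp_force: 107.6
```

Request:
{"name": "drive_tool", "arguments": {"plan": [[-0.4,0.016,0,0,0,0],[-0.8,0.032,0,0,0,0],[-1.2,0.048,0,0,0,0],[-1.6,0.064,0,0,0,0],[-2.0,0.08,0,0,0,0]]}}

```text
t: 20.2
tcp_pos: [528.1, 8.0, 109.5]
ee_rot: [2.272, 2.169, 0.0]
contact_force: [1.2, -1.0, 1.6]
opening: 12.4
grasp_force: 107.7
```

Request:
{"name": "drive_tool", "arguments": {"plan": [[-0.4,0.016,0,0,0,0],[-0.8,0.032,0,0,0,0],[-1.2,0.048,0,0,0,0],[-1.6,0.064,0,0,0,0],[-2.0,0.08,0,0,0,0]]}}

```text
t: 20.7
tcp_pos: [508.1, 8.8, 109.5]
ee_rot: [2.272, 2.17, 0.0]
contact_force: [2.1, -0.3, 2.2]
opening: 12.9
grasp_force: 107.7
```

Request:
{"name": "drive_tool", "arguments": {"plan": [[-0.4,0.016,0,0,0,0],[-0.8,0.032,0,0,0,0],[-1.2,0.048,0,0,0,0],[-1.6,0.064,0,0,0,0],[-2.0,0.08,0,0,0,0]]}}

```text
t: 21.2
tcp_pos: [488.0, 9.6, 109.5]
ee_rot: [2.272, 2.17, 0.0]
contact_force: [1.9, 0.0, 3.4]
opening: 12.2
grasp_force: 107.7
```

Request:
{"name": "drive_tool", "arguments": {"plan": [[-0.4,0.016,0,0,0,0],[-0.8,0.032,0,0,0,0],[-1.2,0.048,0,0,0,0],[-1.6,0.064,0,0,0,0],[-2.0,0.08,0,0,0,0]]}}

```text
t: 21.7
tcp_pos: [468.0, 10.4, 109.5]
ee_rot: [2.272, 2.17, 0.0]
contact_force: [2.8, -1.3, 3.2]
opening: 12.4
grasp_force: 107.8
```

Request:
{"name": "drive_tool", "arguments": {"plan": [[-0.4,0.016,0,0,0,0],[-0.8,0.032,0,0,0,0],[-1.2,0.048,0,0,0,0],[-1.5,0.064,0,0,0,0],[-1.6,0.064,0,0,0,0]]}}

```text
t: 22.2
tcp_pos: [451.9, 11.1, 109.4]
ee_rot: [-2.272, -2.17, 0.0]
contact_force: [2.2, -0.3, 2.1]
opening: 12.5
grasp_force: 107.8
```

```bash
python3 - <<'E'
from h import *
st();im=ctrl.get_image("wrist");k=ctrl.get_calibration("wrist");cv2.imwrite("pics/w8.png",im)
for d in ctrl.regions_of("stick","wrist")[:2]:
    v,u=np.nonzero(d["region"]);P=np.array([ray(k,a,b,13)[:2] for a,b in zip(u,v)])
    print(d["confidence"],d["bbox"],P.mean(0),P.min(0),P.max(0))
E
```

```text
22.2 [451.9  11.1 109.4] [-2.272 -2.17   0.   ] q [-0.13   0.202  1.944  0.     0.996 -0.084] F [ 2.2 -0.3  2.1] o 12.5 g 107.8
```

```bash
python3 - <<'E'
from h import *
im=cv2.imread("pics/w8.png");k=ctrl.get_calibration("wrist");g=cv2.cvtColor(im,cv2.COLOR_BGR2GRAY)
for y in(2,6,10,14,18):
    print(y,[int(cv2.getRectSubPix(g,(1,1),tuple(map(float,proj(k,[x,y,14]))))[0,0]) for x in range(505,600,4)])
E
```

```text
2 [176, 176, 188, 192, 197, 144, 181, 221, 200, 116, 172, 78, 81, 83, 112, 251, 253, 244, 180, 177, 177, 101, 61, 63]
6 [246, 244, 241, 237, 233, 229, 225, 220, 215, 222, 130, 83, 100, 91, 164, 254, 254, 253, 181, 180, 178, 95, 61, 62]
10 [166, 170, 175, 181, 144, 39, 105, 91, 20, 79, 130, 84, 101, 91, 197, 254, 254, 254, 180, 180, 180, 96, 61, 61]
14 [97, 98, 97, 97, 94, 24, 29, 53, 57, 66, 71, 78, 87, 83, 101, 116, 117, 193, 180, 177, 181, 97, 61, 58]
18 [184, 184, 184, 184, 182, 183, 183, 183, 183, 183, 183, 184, 98, 183, 182, 182, 181, 182, 182, 182, 183, 183, 61, 63]
```

The stick now spans world x of about 524–574, clear of the riser mouth at 595. I'll lift and return the rod.

Request:
{"name": "drive_tool", "arguments": {"plan": [[0,0,0.3,0,0,0],[0,0,2,0,0,0],[0,0,5,0,0,0],[0,0,8.5,0,0,0],[0,0,11,0,0,0]]}}

```text
t: 22.8
tcp_pos: [450.4, 11.2, 220.0]
ee_rot: [-2.269, -2.168, 0.005]
contact_force: [-0.1, 1.1, -2.8]
opening: 12.5
grasp_force: 107.4
```

Request:
{"name": "drive_tool", "arguments": {"plan": [[0,-2,0,0,0,0],[1,-5,0,0,0,0.05],[2,-9,0,0,0,0.1],[3,-13,0,0,0,0.15],[4,-17,0,0,0,0.15]]}}

```text
t: 23.3
tcp_pos: [490.2, -159.3, 217.9]
ee_rot: [-2.097, -2.33, 0.003]
contact_force: [1.9, -0.3, -0.7]
opening: 12.3
grasp_force: 107.3
```

Request:
{"name": "drive_tool", "arguments": {"plan": [[0,-4,0,0,0,0],[0,-8,0,0,0,0],[0,-11,0,0,0,0],[0,-12.2,0,0,0,0],[0,-12.2,0,0,0,0]]}}

```text
t: 23.8
tcp_pos: [490.9, -281.3, 217.8]
ee_rot: [-2.102, -2.328, 0.001]
contact_force: [-0.2, 0.1, -1.2]
opening: 12.7
grasp_force: 107.3
```

Request:
{"name": "drive_tool", "arguments": {"plan": [[0,0,0,0,0,0],[0,0,0,0,0,0],[0,0,0,0,0,0],[0,0,0,0,0,0],[0,0,0,0,0,0]]}}

```text
t: 24.3
tcp_pos: [492.4, -280.3, 219.7]
ee_rot: [2.102, 2.335, 0.0]
contact_force: [1.3, -1.0, -1.6]
opening: 12.6
grasp_force: 107.3
```

```bash
python3 - <<'E'
from h import *
s=st();R=Rn.from_rotvec(s["ee_rot"]).as_matrix();G=Rn.from_rotvec([2.102,2.333,0]).as_matrix()
print("need shift cm",np.round((np.array([492.2,-281.9,108])-s["tcp_pos"])/10,2),"turn",np.round(Rn.from_matrix(G@R.T).as_rotvec(),4))
cv2.imwrite("pics/w9.png",ctrl.get_image("wrist"));cv2.imwrite("pics/t9.png",ctrl.get_image("top"))
E
```

```text
24.3 [ 492.4 -280.3  219.7] [2.102 2.335 0.   ] q [-0.64   0.27   1.543  0.     1.329 -0.745] F [ 1.3 -1.  -1.6] o 12.6 g 107.3
need shift cm [ -0.02  -0.16 -11.17] turn [-0.0008 -0.0007 -0.0009]
```

Request:
{"name": "drive_tool", "arguments": {"plan": [[0,-0.15,-0.5,0,0,0],[0,-0.15,-1.5,0,0,0],[0,-0.15,-2.5,0,0,0],[0,-0.15,-3,0,0,0],[0,-0.15,-3,0,0,0]]}}

```text
t: 24.9
tcp_pos: [491.5, -281.9, 187.9]
ee_rot: [-2.101, -2.332, 0.0]
contact_force: [0.4, -0.7, -1.3]
opening: 12.7
grasp_force: 107.3
```

Request:
{"name": "drive_tool", "arguments": {"plan": [[0,0,-0.5,0,0,0],[0,0,-1,0,0,0],[0,0,-1.5,0,0,0],[0,0,-2,0,0,0],[0,0,-2.5,0,0,0]]}}

```text
t: 25.4
tcp_pos: [492.3, -282.5, 164.0]
ee_rot: [2.103, 2.334, 0.0]
contact_force: [-0.3, 1.1, -1.3]
opening: 12.3
grasp_force: 107.3
```

Request:
{"name": "drive_tool", "arguments": {"plan": [[0,0,-0.6,0,0,0],[0,0,-1.2,0,0,0],[0,0,-1.8,0,0,0],[0,0,-2.4,0,0,0],[0,0,-3,0,0,0]]}}

```text
t: 25.9
tcp_pos: [492.3, -282.4, 133.9]
ee_rot: [-2.103, -2.334, -0.0]
contact_force: [-0.2, 0.2, -2.2]
opening: 13.0
grasp_force: 107.3
```

Request:
{"name": "drive_tool", "arguments": {"plan": [[0,0.02,-0.6,0,0,0],[0,0.04,-1.2,0,0,0],[0,0.04,-1.8,0,0,0],[0,0.04,-2.2,0,0,0],[0,0.04,-2.2,0,0,0]]}}

```text
t: 26.4
tcp_pos: [491.9, -281.8, 111.7]
ee_rot: [-2.102, -2.333, 0.0]
contact_force: [-0.0, 0.5, -1.3]
opening: 12.3
grasp_force: 107.3
```

```bash
python3 - <<'E'
from h import *
st()
E
```

```text
26.4 [ 491.9 -281.8  111.7] [-2.102 -2.333  0.   ] q [-0.643  0.356  1.703  0.     1.084 -0.747] F [-0.   0.5 -1.3] o 12.3 g 107.3
```

Now the last 3.5 mm, then open.

Request:
{"name": "drive_tool", "arguments": {"plan": [[0.02,0,-0.1,0,0,0],[0.02,0,-0.2,0,0,0],[0.02,0,-0.3,0,0,0],[0.02,0,-0.36,0,0,0],[0.02,0,-0.36,0,0,0]]}}

```text
t: 26.9
tcp_pos: [492.5, -282.1, 108.8]
ee_rot: [2.103, 2.334, 0.0]
contact_force: [-1.1, -0.2, -1.6]
opening: 12.5
grasp_force: 107.3
```

```bash
python3 - <<'E'
from h import *
st()
E
```

```text
26.9 [ 492.5 -282.1  108.8] [2.103 2.334 0.   ] q [-0.643  0.359  1.706  0.     1.076 -0.747] F [-1.1 -0.2 -1.6] o 12.5 g 107.3
```

Request:
{"name": "drive_tool", "arguments": {"plan": [[0,0,-0.03,0,0,0],[0,0,-0.06,0,0,0],[0,0,-0.08,0,0,0],[0,0,-0.08,0,0,0],[0,0,-0.08,0,0,0]]}}

```text
t: 27.4
tcp_pos: [492.5, -282.0, 108.1]
ee_rot: [2.103, 2.334, 0.0]
contact_force: [-0.3, 0.0, -1.5]
opening: 12.9
grasp_force: 107.3
```

Request:
{"name": "drive_tool", "arguments": {"plan": [[0,0,-0.02,0,0,0],[0,0,-0.04,0,0,0],[0,0,-0.05,0,0,0],[0,0,-0.05,0,0,0],[0,0,-0.05,0,0,0]]}}

```text
t: 27.9
tcp_pos: [492.5, -282.0, 108.0]
ee_rot: [2.103, 2.334, 0.0]
contact_force: [-1.6, 0.9, 5.9]
opening: 12.6
grasp_force: 107.7
```

Seated (about 7 N). Opening to about 5 cm, then withdrawing straight up.

Request:
{"name": "drive_tool", "arguments": {"plan": [[0,0,0,0,0,0],[0,0,0,0,0,0],[0,0,0,0,0,0],[0,0,0,0,0,0],[0,0,0,0,0,0]], "gripper": 5}}

```text
t: 28.4
tcp_pos: [492.5, -282.0, 107.4]
ee_rot: [-2.103, -2.334, -0.0]
contact_force: [-0.3, 1.0, 0.9]
opening: 49.6
grasp_force: 0.0
```

Request:
{"name": "drive_tool", "arguments": {"plan": [[0,0,0.5,0,0,0],[0,0,2,0,0,0],[0,0,5,0,0,0],[0,0,9,0,0,0],[0,0,13,0,0,0]]}}

```text
t: 28.9
tcp_pos: [492.2, -281.8, 238.9]
ee_rot: [-2.103, -2.333, -0.0]
contact_force: [-0.1, -0.0, -0.7]
opening: 49.5
grasp_force: 0.0
```

Request:
{"name": "drive_tool", "arguments": {"plan": [[0,0,1,0,0,0],[0,0,2,0,0,0],[0,0,2.3,0,0,0],[0,0,2.3,0,0,0],[0,0,2.3,0,0,0]]}}

```text
t: 29.4
tcp_pos: [491.9, -281.6, 259.0]
ee_rot: [-2.101, -2.332, 0.0]
contact_force: [-0.3, 0.4, 0.3]
opening: 50.0
grasp_force: 0.0
```

```bash
python3 - <<'E'
from h import *
st();a=ctrl.get_image("wrist");b=ctrl.get_image("top");k=ctrl.get_calibration("top")
print(proj(k,[549,8,14]))
o=np.hstack([cv2.resize(a[100:260,230:400],None,fx=2.3,fy=2.3,interpolation=cv2.INTER_CUBIC),cv2.resize(b[122:282,180:350],None,fx=2.3,fy=2.3,interpolation=cv2.INTER_CUBIC)])
cv2.imwrite("pics/fin.png",o);print(o.shape)
E
```

```text
29.4 [ 491.9 -281.6  259. ] [-2.101 -2.332  0.   ] q [-0.643  0.251  1.471  0.     1.422 -0.747] F [-0.3  0.4  0.3] o 50.0 g 0.0
[238.37712328 203.13797512]
(368, 782, 3)
```

View pics/fin.png

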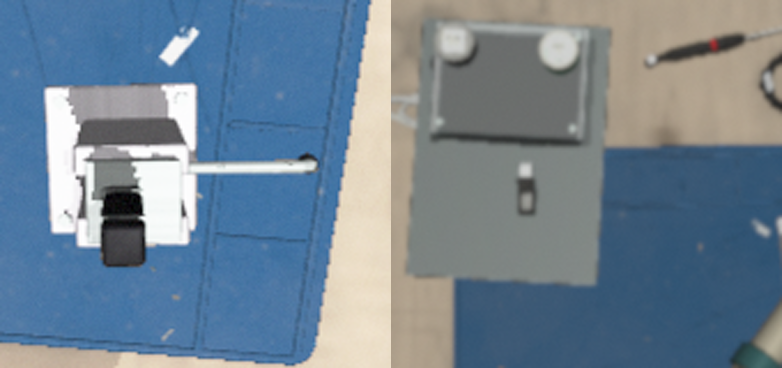

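The rod stands in its rest as before, with the handle at (124,240) and the foot end at (310,163). The stick lies flat on the mat at (526,188), well in front of the riser. The jars and driver have not moved, so I'm handing in.

```bash
python3 -c "
from rig import ctrl
print(ctrl.finish_job())"
```

```text
the job is handed in; nothing more can be done
None
```

The job is handed in: the stick was drawn out with a light press (about 5 N at the most in the readings) and lies flat on the mat in front of the riser, the rod is back upright in its rest, and the last picture shows the jars and driver in place (the spudger was outside that crop); the hand-in returned no verdict.

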